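Set the dried clay pots out on their saucers

ROBOT

A 6-joint arm with a two-finger parallel gripper is mounted at the origin on the work surface. World frame = base frame: x ahead of the robot, y to its left, z up, the work surface at z = 0. Lengths are in m, angles in rad, forces in N, time in s.
With the tool pointing down it reaches from about 0.225 to 0.875 m from the base axis. Payload 3.4 kg.
Tool frame: the origin (TCP) lies midway between the tips of the shut fingers; the grasp point (between the pads) lies 19 mm behind it; z points along the fingers, y is the line along which they close (so a half turn about z gives the same grasp; the last joint's range is limited). The gripper opens to 85 mm and grips with 20 to 120 N. Pads are 22 mm wide; open, the fingers measure 114 mm over their backs; the gripper's body (76 mm by 85 mm) begins 54 mm behind the grasp point. The pads swing forward as they close: fully open they stand 13 mm farther back than shut.
Start: joints at [-1.297, 0.276, 1.505, -0, 1.361, -0.121], TCP at [0.221, -0.531, 0.231] pointing down, gripper open.
Joint ranges: [-2.89, 2.89], [-0.75, 2.08], [0.22, 2.7], [-1.18, 4.32], [0.11, 2.71], [-2.7, 2.7]. Speed limits (rad/s): [2.57, 2.57, 3.14, 3.14, 3.14, 3.14].

INTERFACE

Orientations are given as a unit quaternion [w, x, y, z].
In Python, from workcell import arm gives the robot as it stands.
- The arm moves only by the tool servo_tool, never from a script. Its argument "commands" is a list that holds one entry, the list of rows, each a list of 7 numbers: the shift along the tool's x, y, z in cm, then the turn, a rotation vector about the tool's x, y, z in rad, then the gripper's target within -1 to 1 (fully open at 1, half-way at 0, shut at -1). In form: [[[dx, dy, dz, wx, wy, wz, hand], ...]]. A call has 1 to 8 rows; each row shifts and turns the commanded pose from where the row before left it, along the tool's axes as they then stand; what a row does not reach is not made up. A row lasts 1/12 s, in which the tool goes at most 41.7 mm and 7.16 degrees, less where a joint would pass 70% of its speed; a pose out of reach is approached as far as the arm can. A call with a gripper value outside its range is refused whole. The fingers move at their own pace and stop on an object; "newtons" is the grip in N (left out, the last holds). Time passes only in rows, so rows that do not move let the fingers close. It gives the time, the measured TCP pose, the force, the opening and the grip force at its end, in the units of the state.
- arm.read_state(): the state, without advancing time (a new reading comes with each control period).
- arm.get_image(name): name is "side" or "top"; returns (picture, depth): 384x512x3 uint8, red, green, blue; 384x512 float32, m along the optical axis (not along the pixel's ray), 0 where there is no reading.
- arm.calibration(name): a dict with "fx", "fy", "cx", "cy" (pixels), "pose" (4x4, takes a point from camera to world coordinates). Camera axes: x right, y up, looking along -z (the intrinsics and any distortion apply to the point x, -y, -z); pixel columns grow to the right and rows downward; lengths in m; the calibration is good to about 2 mm. A picture is of the moment at which its call begins. calibration takes no time and is no camera call.
- arm.close_job(): hands the job in; it is judged then, once.
The state is a dict: "clock": time; "q": joint angles; "qvel": joint speeds; "joint_torque": joint torques, N m; "ee_pos": TCP position; "tool_rot": TCP orientation; "wrist_force": force on the tool from outside, world axes, zero at the start; "ft_torque": the same for the moment, N m; "gripper_width": finger opening in m; "finger_force": force on a finger pad.
Only numpy, scipy, OpenCV 4.12 (cv2) and the standard library are available. Lean on these libraries where they do the work, as an engineer would, in place of code of your own. Each camera call takes 0.05 s, during which the arm holds its last target. There are 200 camera calls.

TASK

The scrubbed clay pots have dried: move all four from the wooden rack over to the steel rack, standing each one upright, centred and flat in the saucer that matches its shape and size, with the square and the oblong pot squared up with theirs. Set them down gently, do not drop them or tip them over, leave the saucers where they stand on the rack, and do not disturb the bottle or the peg basket beside the racks.

Things in the scene. Friction and masses are not known exactly. Their poses are not given: they have to be found in the camera images.
- pot_large: large round empty clay flowerpot: 64 mm tall, 68 mm wide over the upright collar (top 18 mm, wall 6 mm), tapering to a 48 mm base; 0.16 kg. Starts upright on the wooden rack (110 x 490 mm, top 40 mm above the slab), in a row of four pots in any order, 115 mm apart, running roughly left to right. The wooden rack may be the nearer or the farther one. Origin: centre of its underside, z up.
- pot_small: the small round clay flowerpot, empty: 48 mm tall, 44 mm wide over the upright collar that forms its top 14 mm, tapering to a 28 mm base; collar wall 6 mm, about 0.06 kg. Starts in the same row on the wooden rack. Origin: centre of its underside, z up.
- pot_square: the square clay flowerpot, empty: 58 mm tall, 58 x 58 mm over the collar that forms its top 17 mm, 50 x 50 mm straight body below; about 0.17 kg. Starts in the same row, roughly square with it. Origin: centre of its underside, z up. x and y point square to its sides.
- pot_oblong: the oblong clay flowerpot, empty: 50 mm tall, over the collar (its top 15 mm) 100 mm long (along its y) and 50 mm wide (along its x), 92 x 42 mm straight body below; about 0.21 kg. Starts in the same row, its length roughly along the row. Origin: centre of its underside, z up.
- saucer_large: loose clay saucer of the large round pot: round, 82 mm over the rim, 16 mm tall, inner floor 68 mm wide, 5 mm above its underside. The four saucers stand in a row, 115 mm apart, in any order, on the low steel rack (104 x 490 mm, slats 50 mm above the slab, a carrying bar 84 mm high across each end), roughly parallel to the wooden rack. Origin: centre of its underside, z up.
- saucer_small: loose clay saucer of the small round pot: round, 58 mm over its rim, 16 mm tall, inner floor 44 mm wide, 5 mm above its underside, in the same row on the steel rack. Origin: centre of its underside, z up.
- saucer_square: loose clay saucer of the square pot: 80 x 80 mm, 16 mm tall, inner floor 72 x 72 mm, 5 mm above its underside, in the same row on the steel rack. Origin: centre of its underside, z up. x and y point square to its sides.
- saucer_oblong: loose clay saucer of the oblong pot: 122 mm long (along its y, roughly along the row) and 74 mm wide (along its x), 16 mm tall, inner floor 114 x 66 mm, 5 mm above its underside, in the same row on the steel rack. Origin: centre of its underside, z up.
- bottle: bystander: tall blue bottle with a red twist cap, 68 mm wide, 235 mm tall, standing to the left of the racks, towards the slab's far edge. Origin: centre of its underside, z up.
- peg_basket: bystander: round green peg basket, 162 mm wide at the rim, 78 mm tall, to the left of the racks, nearer than the bottle. Beyond both racks, along the slab's far edge, lie a round aluminium pan lid (190 mm wide, 41 mm tall) and a purple hand brush (68 mm tall), out of the way. Origin: centre of its underside, z up.
There are look-alikes about, which are no part of the job. What is shaped like the pot_large but pink or white is not meant.

How it is judged:
At the end, for the whole second after the job is handed in: Every pot stands at rest, let go and upright (within 0.08 rad) on the floor of the saucer of its own shape and size, within 13 mm of its centre; square and oblong pots within 0.2 rad of square with theirs (any equal way round); no saucer has moved over 20 mm (horizontal distance between pot_large and saucer_large below 0.013 m and z of pot_large in the frame of saucer_large between 0.001 and 0.009 m and angle between each of pot_large, pot_small, pot_square, pot_oblong's own z axis and vertical below 0.08 rad and linear speed of each of pot_large, pot_small, pot_square, pot_oblong below 0.02 m/s and angular speed of each of pot_large, pot_small, pot_square, pot_oblong below 0.2 rad/s and distance of each of saucer_large, saucer_small, saucer_square, saucer_oblong from where it was at the start of the episode below 0.02 m and horizontal distance between pot_small and saucer_small below 0.013 m and z of pot_small in the frame of saucer_small between 0.001 and 0.009 m and horizontal distance between pot_square and saucer_square below 0.013 m and z of pot_square in the frame of saucer_square between 0.001 and 0.009 m and horizontal distance between pot_oblong and saucer_oblong below 0.013 m and z of pot_oblong in the frame of saucer_oblong between 0.001 and 0.009 m and (angle between the x axis of pot_square and the x axis of saucer_square, either way round below 0.2 rad or angle between the x axis of pot_square and the y axis of saucer_square, either way round below 0.2 rad) and angle between the y axis of pot_oblong and the y axis of saucer_oblong, either way round below 0.2 rad); the robot touches nothing.
It fails at once if a pot is tipped over (leans more than 35 degrees) (angle between any of pot_large, pot_small, pot_square, pot_oblong's own z axis and vertical above 0.61 rad).
It fails at once if a clay pot is dropped (falls free of the fingers faster than 0.7 m/s, as from 25 mm up) ((linear speed of pot_large above 0.7 m/s and contact force between pot_large and the fingers below 0.3 N) or (linear speed of pot_small above 0.7 m/s and contact force between pot_small and the fingers below 0.3 N) or (linear speed of pot_square above 0.7 m/s and contact force between pot_square and the fingers below 0.3 N) or (linear speed of pot_oblong above 0.7 m/s and contact force between pot_oblong and the fingers below 0.3 N)).
It fails at once if a clay pot is banged or pressed down on its saucer with more than 60 N (contact force between pot_large and saucer_large above 60 N or contact force between pot_small and saucer_small above 60 N or contact force between pot_square and saucer_square above 60 N or contact force between pot_oblong and saucer_oblong above 60 N).
It fails at once if the bottle or the peg basket is pushed more than 25 mm or the bottle is knocked over (distance of any of bottle, peg_basket from where it was at the start of the episode above 0.025 m or angle between bottle's own z axis and vertical above 0.3 rad).
It also fails if it takes over 99 s, if anything falls off the work surface, if the arm or the gripper's body presses on something with over 40 N, if the wrist force passes 120 N, or if a joint passes its speed limit or range.

## Working session

There is one attempt and no reset: what is moved stays moved. The work goes in short steps, Python scripts to look and compute and a tool call to move; the robot and the scene stay as the last step left them, time stands still between calls to the robot, and variables do not carry over. Pictures are saved under pics/ and viewed, at most 14 in all, crops included, and the job is handed in when it is done.

Besides the shell and the picture viewer there is one more tool, called after "Call:" by a JSON object that holds its "method" and its "body", one argument or row to a line. servo_tool: Moves the arm, as the interface text tells. Its arguments: {"type":"object","properties":{"commands":{"type":"array","items":{"type":"array","items":{"type":"array","items":{"type":"number"}}}},"newtons":{"type":"number"}},"required":["commands"]}

```bash
mkdir -p pics
cat > h.py <<'E'
import numpy as np, cv2
from workcell import arm
def grab(n):
    im,d=arm.get_image(n); np.savez(f'{n}.npz',im=im,d=d); return im,d
def cloud(n,d):
    c=arm.calibration(n); v,u=np.mgrid[:d.shape[0],:d.shape[1]]
    p=np.stack([(u-c['cx'])/c['fx']*d,-(v-c['cy'])/c['fy']*d,-d,np.ones_like(d)],-1)
    return (p@np.array(c['pose']).T)[...,:3]
E
python3 - <<'E'
from h import *
for n in ('top','side'):
    im,d=grab(n); cv2.imwrite(f'pics/{n}0.png',im[...,::-1])
    c=arm.calibration(n); print(c)
print(arm.read_state())
E
```

```text
{'fx': 393.53276752030723, 'fy': 393.53276752030723, 'cx': 254.31019988793935, 'cy': 186.72153128270506, 'pose': array([[-0.01764588,  0.99688533, -0.0768652 ,  0.54526324],
       [-0.99950017, -0.01557076,  0.027513  ,  0.1392135 ],
       [ 0.02623046,  0.07731227,  0.99666182,  1.02799944],
       [ 0.        ,  0.        ,  0.        ,  1.        ]])}
{'fx': 420.1504999434823, 'fy': 420.1504999434823, 'cx': 246.28344072322787, 'cy': 190.14943540011117, 'pose': array([[-0.90780218,  0.31702826, -0.27456926,  0.32018067],
       [-0.4190365 , -0.65842657,  0.62520626,  0.81041756],
       [ 0.01742436,  0.68261815,  0.73056749,  0.83305786],
       [ 0.        ,  0.        ,  0.        ,  1.        ]])}
{'clock': 0.1, 'q': array([-1.29698941e+00,  2.76547220e-01,  1.50597062e+00,  4.58312280e-05,
        1.36074563e+00, -1.21000558e-01]), 'qvel': array([ 7.42532370e-04, -7.23298914e-05, -3.26230016e-03, -4.48571482e-04,
        2.88532927e-04,  4.00806854e-05]), 'joint_torque': array([ 3.22239692e-03, -4.17691827e+01, -2.46406084e+01, -1.07054461e-05,
        5.80474298e-03, -2.82247186e-06]), 'ee_pos': array([ 0.22104576, -0.53031043,  0.23053173]), 'tool_rot': array([-8.34678741e-04,  9.80579671e-01,  1.96119380e-01, -4.14229884e-05]), 'wrist_force': array([ 0.211192  ,  0.38864688, -0.64862807]), 'ft_torque': array([ 0.00424908,  0.04674342, -0.00904931]), 'finger_force': 0.0, 'gripper_width': 0.08571835603345591}
```

View pics/top0.png

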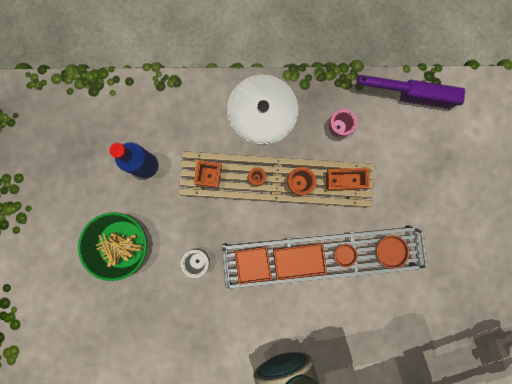

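View pics/side0.png

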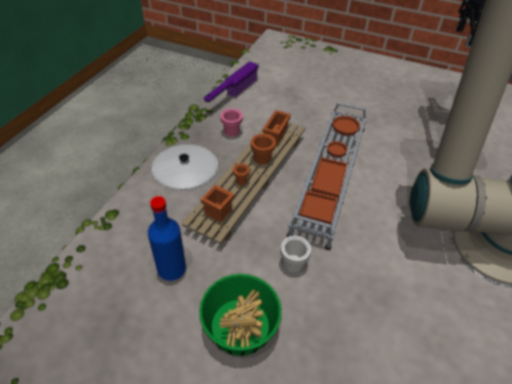

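```bash
cat >> h.py <<'E'
def objs(n,im,d,zlo=0.045,zhi=0.3,verbose=1):
    P=cloud(n,d); hsv=cv2.cvtColor(im,cv2.COLOR_RGB2HSV).astype(int)
    m=((hsv[...,0]<14)|(hsv[...,0]>176))&(hsv[...,1]>130)&(d>0)&(P[...,2]>zlo)&(P[...,2]<zhi)
    k,l,st,ct=cv2.connectedComponentsWithStats(m.astype(np.uint8))
    for i in range(1,k):
        if st[i,4]<60: continue
        q=P[l==i]; zt=np.percentile(q[:,2],95); t=q[q[:,2]>zt-0.008]
        (c,s,a)=cv2.minAreaRect((t[:,:2]*1000).astype(np.float32))
        print('px',ct[i].round(),'n',st[i,4],'ztop %.3f zmed %.3f'%(zt,np.median(q[:,2])),'rect c',np.round(c,1),'size',np.round(s,1),'ang %.1f'%a)
E
python3 - <<'E'
from h import *
z=np.load('top.npz'); objs('top',z['im'],z['d'])
P=cloud('top',z['d'])
for uv in [(208,205),(195,256),(343,116),(225,262),(421,250),(116,150),(190,235)]: print(uv,P[uv[1],uv[0]].round(3))
a=cv2.resize(z['im'][140:300,170:430],None,fx=3,fy=3,interpolation=cv2.INTER_CUBIC); cv2.imwrite('pics/c1.png',a[...,::-1])
E
```

```text
px [117. 150.] n 198 ztop 0.238 zmed 0.235 rect c [685.3 393. ] size [29.3 29. ] ang 2.3
px [207. 173.] n 553 ztop 0.100 zmed 0.095 rect c [651.3 224.6] size [58.1 58.1] ang 81.0
px [257. 176.] n 247 ztop 0.090 zmed 0.086 rect c [644.5 107.5] size [41.  41.4] ang 88.6
px [302. 180.] n 602 ztop 0.106 zmed 0.099 rect c [6.297e+02 6.000e-01] size [67.  64.6] ang 88.2
px [348. 178.] n 814 ztop 0.092 zmed 0.085 rect c [ 635.2 -114. ] size [99.5 48.9] ang 89.4
px [392. 252.] n 855 ztop 0.067 zmed 0.057 rect c [ 455.5 -221.7] size [79.1 79.7] ang 85.4
px [299. 261.] n 1531 ztop 0.068 zmed 0.057 rect c [436.7   6.1] size [ 74.2 121.1] ang 5.8
px [345. 255.] n 416 ztop 0.068 zmed 0.057 rect c [ 449.9 -105.7] size [55.2 54. ] ang 46.2
px [253. 265.] n 1093 ztop 0.067 zmed 0.057 rect c [430.1 119.9] size [80.1 79.3] ang 7.0
(208, 205) [0.579 0.232 0.005]
(195, 256) [0.448 0.266 0.005]
(343, 116) [ 0.802 -0.121  0.034]
(225, 262) [0.44  0.186 0.084]
(421, 250) [ 0.452 -0.322  0.002]
(116, 150) [0.685 0.394 0.237]
(190, 235) [0.502 0.279 0.001]
```

View pics/c1.png

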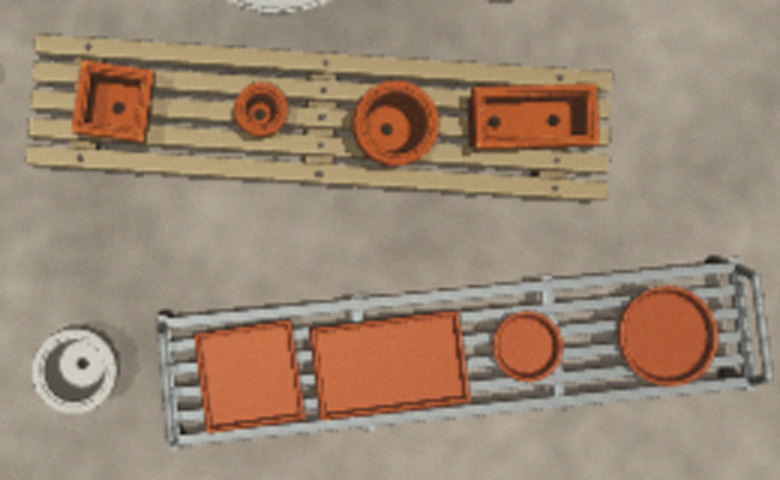

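The crop shows the pots square (107,100), small (261,109), large (397,123) and oblong (535,117), and the saucers square (248,375), oblong (390,365), small (527,346) and large (668,335). The look-alikes are the white pot (195,262 in the top view) and the pink pot (343,123 in the top view). Neither is orange or on a rack, so I leave both alone.

I'll grip across the collars with tool y along world x, starting by turning the tool.

Call:
{"method": "servo_tool", "body": {
  "commands": [
    [[0,0,0,0,0,-0.118,1],[0,0,0,0,0,-0.118,1],[0,0,0,0,0,-0.118,1],[0,0,0,0,0,-0.118,1],[0,0,0,0,0,-0.118,1],[0,0,0,0,0,-0.118,1],[0,0,0,0,0,-0.118,1],[0,0,0,0,0,-0.118,1]]
  ],
  "newtons": 35
}}

```text
clock: 0.77
ee_pos: [0.2211, -0.5305, 0.2308]
tool_rot: [-0.0, 0.782, 0.623, 0.0]
wrist_force: [0.5, 0.2, 0.8]
gripper_width: 0.0853
finger_force: 0.0
```

Call:
{"method": "servo_tool", "body": {
  "commands": [
    [[0,0,0,0,0,-0.116,1],[0,0,0,0,0,-0.116,1],[2.6,2.6,0,0,0,0,1],[2.6,2.6,0,0,0,0,1],[2.6,2.6,0,0,0,0,1],[2.6,2.6,0,0,0,0,1],[2.6,2.6,0,0,0,0,1],[2.6,2.6,0,0,0,0,1]]
  ]
}}

```text
clock: 1.43
ee_pos: [0.3779, -0.3732, 0.2309]
tool_rot: [-0.0, 0.707, 0.707, 0.0]
wrist_force: [1.0, -0.1, -0.2]
gripper_width: 0.0855
finger_force: 0.0
```

Call:
{"method": "servo_tool", "body": {
  "commands": [
    [[2.8,2.8,0,0,0,0,1],[2.8,2.8,0,0,0,0,1],[2.8,2.8,0,0,0,0,1],[2.8,2.8,0,0,0,0,1],[2.8,2.8,0,0,0,0,1],[2.8,2.8,0,0,0,0,1],[2.8,2.8,0,0,0,0,1],[2.8,2.8,0,0,0,0,1]]
  ]
}}

```text
clock: 2.1
ee_pos: [0.602, -0.149, 0.2308]
tool_rot: [-0.0, 0.707, 0.707, -0.0]
wrist_force: [0.5, -0.2, 0.2]
gripper_width: 0.085
finger_force: 0.0
```

Call:
{"method": "servo_tool", "body": {
  "commands": [
    [[1.8,1.7,2,0,0,0,1],[1.7,1.6,2.2,0,0,0,1],[0,0,3,0,0,0,1],[0,0,3,0,0,0,1],[0,0,2,0,0,0,1],[0,0,0,0,0,0,1]]
  ]
}}

```text
clock: 2.6
ee_pos: [0.6304, -0.1144, 0.1036]
tool_rot: [-0.005, 0.707, 0.707, -0.003]
wrist_force: [-0.8, -0.9, -0.1]
gripper_width: 0.0853
finger_force: 0.0
```

Call:
{"method": "servo_tool", "body": {
  "commands": [
    [[0,0.3,0,0,0,0,1],[0,0.2,1,0,0,0,1],[0,0,1.5,0,0,0,1],[0,0,1,0,0,0,1],[0,0,0.8,0,0,0,1],[0,0,0,0,0,0,1]]
  ]
}}

```text
clock: 3.1
ee_pos: [0.6384, -0.1157, 0.0651]
tool_rot: [-0.001, 0.707, 0.707, -0.001]
wrist_force: [-0.4, 0.3, -0.8]
gripper_width: 0.0856
finger_force: 0.0
```

Run:
```python
from h import *
s=arm.read_state(); print(s['ee_pos'],s['tool_rot'],s['wrist_force'])
im,d=grab('side'); cv2.imwrite('pics/s1.png',cv2.resize(im[70:250,170:410],None,fx=3,fy=3)[...,::-1])
```

```text
[ 0.63838979 -0.11572856  0.06506875] [-9.17267262e-04  7.07171980e-01  7.07040775e-01 -5.40269372e-04] [-0.44969618  0.28108856 -0.75466171]
```

View pics/s1.png

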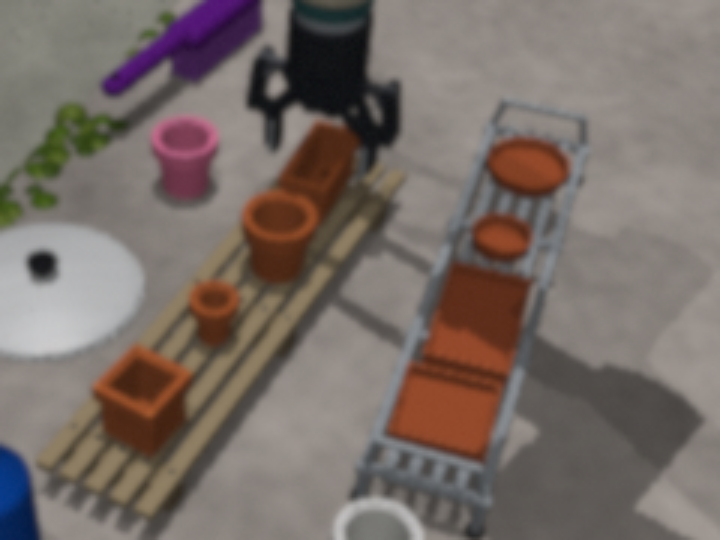

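The fingers straddle the oblong pot at crop pixel (320,165), clear on both sides. Next I go down the last bit and grip.

Call:
{"method": "servo_tool", "body": {
  "commands": [
    [[0.1,-0.3,0.6,0,0,0,1],[0,0,0,0,0,0,-1],[0,0,0,0,0,0,-1],[0,0,0,0,0,0,-1],[0,0,0,0,0,0,-1],[0,0,0,0,0,0,-1],[0,0,0,0,0,0,-1],[0,0,0,0,0,0,-1]]
  ]
}}

```text
clock: 3.82
ee_pos: [0.6365, -0.1149, 0.0609]
tool_rot: [0.0, 0.707, 0.707, 0.0]
wrist_force: [-2.0, -0.2, 3.3]
gripper_width: 0.0497
finger_force: 37.7
```

Call:
{"method": "servo_tool", "body": {
  "commands": [
    [[0,0,0,0,0,0,-1],[0,0,0,0,0,0,-1]]
  ]
}}

```text
clock: 3.98
ee_pos: [0.6365, -0.1149, 0.0609]
tool_rot: [0.0, 0.707, 0.707, 0.0]
wrist_force: [-0.6, 1.1, 5.1]
gripper_width: 0.0496
finger_force: 37.9
```

Call:
{"method": "servo_tool", "body": {
  "commands": [
    [[0,0,-1,0,0,0,-1],[0,0,-2,0,0,0,-1],[0,0,-2.5,0,0,0,-1],[0,0,-2.5,0,0,0,-1],[0,0,-2,0,0,0,-1],[1,-1.5,0,0,0,0,-1],[1.5,-2.5,0,0,0,0,-1],[1.6,-2.8,0,0,0,0,-1]]
  ]
}}

```text
clock: 4.65
ee_pos: [0.5682, -0.0739, 0.1603]
tool_rot: [0.0, 0.707, 0.707, 0.0]
wrist_force: [-0.5, 0.1, -2.1]
gripper_width: 0.0492
finger_force: 37.2
```

Call:
{"method": "servo_tool", "body": {
  "commands": [
    [[1.6,-2.8,0,0,0,0,-1],[1.6,-2.8,0,0,0,0,-1],[1.6,-2.8,0,0,0,0,-1],[1.6,-2.5,0,0,0,0,-1],[1.1,-1.5,0,0,0,0,-1],[0.5,-0.8,0,0,0,-0.05,-1],[0,0,0,0,0,-0.055,-1],[0,0,0,0,0,0,-1]]
  ]
}}

```text
clock: 5.32
ee_pos: [0.4351, 0.0067, 0.1604]
tool_rot: [-0.0, 0.668, 0.744, -0.0]
wrist_force: [0.1, -0.1, -1.6]
gripper_width: 0.0497
finger_force: 37.2
```

Call:
{"method": "servo_tool", "body": {
  "commands": [
    [[-0.2,0.2,1.5,0,0,0,-1],[0,0,2,0,0,0,-1],[0,0,2,0,0,0,-1],[0,0,1.2,0,0,0,-1],[0,0,0.7,0,0,0,-1],[0,0,0.5,0,0,0,-1],[0,0,0.3,0,0,0,-1],[0,0,0,0,0,0,-1]]
  ]
}}

```text
clock: 5.98
ee_pos: [0.4386, 0.0043, 0.0782]
tool_rot: [-0.0, 0.669, 0.743, -0.0]
wrist_force: [-0.8, 0.9, -1.3]
gripper_width: 0.0491
finger_force: 37.1
```

Run:
```python
from h import *
s=arm.read_state(); print(s['ee_pos'],s['tool_rot'],s['wrist_force'])
im,d=grab('side'); cv2.imwrite('pics/s2.png',cv2.resize(im[50:250,200:460],None,fx=3,fy=3)[...,::-1])
```

```text
[0.4386063  0.0043033  0.07818019] [-6.66244482e-06  6.69218468e-01  7.43065704e-01 -4.72978324e-05] [-0.76158908  0.90508722 -1.28946385]
```

View pics/s2.png

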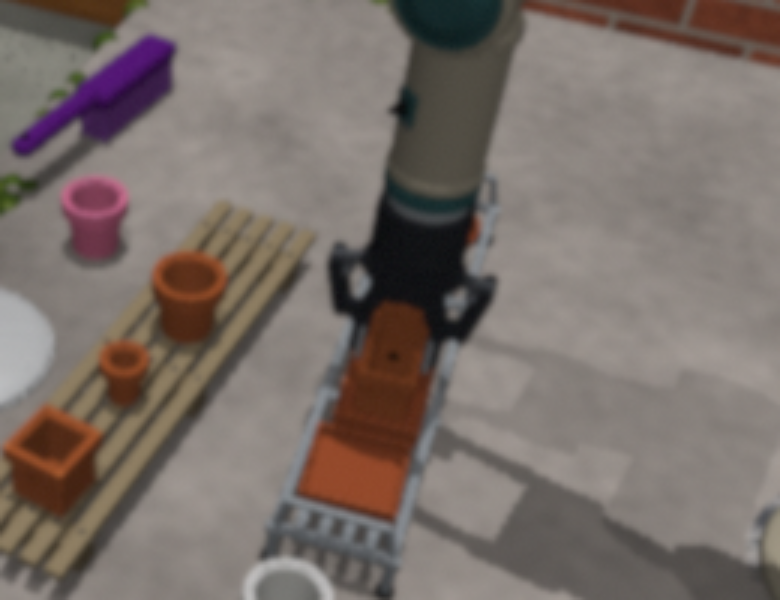

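The oblong pot, at crop pixel (395,350), sits inside its saucer and is about 2 mm above the floor. I lower it, open and retreat up.

Call:
{"method": "servo_tool", "body": {
  "commands": [
    [[0,-0.1,0.1,0,0,0,-1],[0,0,0.1,0,0,0,-1],[0,0,0,0,0,0,-1],[0,0,0,0,0,0,0.4],[0,0,0,0,0,0,1],[0,0,0,0,0,0,1],[0,0,0,0,0,0,1],[0,0,0,0,0,0,1]]
  ]
}}

```text
clock: 6.7
ee_pos: [0.4375, 0.0043, 0.0764]
tool_rot: [0.0, 0.669, 0.743, 0.0]
wrist_force: [0.7, -0.1, 0.4]
gripper_width: 0.0853
finger_force: 0.0
```

Call:
{"method": "servo_tool", "body": {
  "commands": [
    [[0,0,0,0,0,0,1],[0,0,-1,0,0,0,1],[0,0,-2,0,0,0,1],[0,0,-2.5,0,0,0,1],[0,0,-2.5,0,0,0,1],[0,0,0,0,0,0.052,1],[0,0,0,0,0,0.053,1],[0,0,0,0,0,0,1]]
  ]
}}

```text
clock: 7.37
ee_pos: [0.4376, 0.0043, 0.1568]
tool_rot: [0.001, 0.707, 0.707, 0.0]
wrist_force: [0.3, 0.2, -0.5]
gripper_width: 0.0856
finger_force: 0.0
```

Call:
{"method": "servo_tool", "body": {
  "commands": [
    [[0,1.6,0,0,0,0,1],[0,2.8,0,0,0,0,1],[0,3,0,0,0,0,1],[0,3,0,0,0,0,1],[0,3,0,0,0,0,1],[-0.2,3,0,0,0,0,1],[-0.2,2.8,0,0,0,0,1],[0,0,0,0,0,0,1]]
  ]
}}

```text
clock: 8.03
ee_pos: [0.635, -0.0004, 0.1551]
tool_rot: [0.002, 0.707, 0.708, 0.001]
wrist_force: [0.9, 0.3, 0.8]
gripper_width: 0.0854
finger_force: 0.0
```

Run:
```python
from h import *
print(arm.read_state()['ee_pos']); im,d=grab('side'); objs('side',im,d)
im,d=grab('top'); objs('top',im,d)
```

```text
[ 6.34986159e-01 -3.92863788e-04  1.55103403e-01]
px [345. 125.] n 372 ztop 0.064 zmed 0.055 rect c [ 455.  -218.7] size [80.1 75.9] ang 72.7
px [263. 148.] n 539 ztop 0.102 zmed 0.089 rect c [628.1   6. ] size [66.3 63.2] ang 62.0
px [326. 185.] n 2107 ztop 0.103 zmed 0.059 rect c [436.6   8.4] size [ 49.5 103.1] ang 6.8
px [241. 173.] n 261 ztop 0.088 zmed 0.081 rect c [643.1 112.1] size [41.  42.6] ang 24.9
px [217. 202.] n 751 ztop 0.097 zmed 0.084 rect c [649.5 227.9] size [59.6 57.8] ang 81.9
px [158. 203.] n 196 ztop 0.235 zmed 0.233 rect c [685.2 397. ] size [28.4 31.1] ang 35.3
px [117. 150.] n 199 ztop 0.238 zmed 0.235 rect c [685.2 393.1] size [28.8 29.2] ang 88.8
px [207. 173.] n 550 ztop 0.101 zmed 0.096 rect c [651.2 224.8] size [58.3 57.6] ang 81.4
px [257. 176.] n 245 ztop 0.090 zmed 0.086 rect c [644.6 107.5] size [41. 41.] ang 89.6
px [295. 183.] n 277 ztop 0.107 zmed 0.100 rect c [624.8  19.2] size [64.5 32. ] ang 15.0
px [380. 251.] n 152 ztop 0.069 zmed 0.057 rect c [ 458.8 -190.5] size [14.9 60.9] ang 85.4
px [404. 249.] n 133 ztop 0.069 zmed 0.060 rect c [ 459.5 -253.9] size [59.5 14.6] ang 9.0
px [323. 259.] n 86 ztop 0.107 zmed 0.103 rect c [441.6 -42.1] size [48.3  6.3] ang 5.1
px [345. 255.] n 418 ztop 0.068 zmed 0.057 rect c [ 450.  -105.7] size [54.4 54. ] ang 42.0
px [253. 265.] n 1084 ztop 0.068 zmed 0.057 rect c [430.  120.1] size [79.8 79. ] ang 7.1
px [288. 262.] n 806 ztop 0.107 zmed 0.064 rect c [434.   31.3] size [50. 47.] ang 5.6
```

Call:
{"method": "servo_tool", "body": {
  "commands": [
    [[0.1,-0.3,0,0,0,0,1],[0,-0.3,0.5,0,0,0,1],[0,0,1,0,0,0,1],[0,0,1,0,0,0,1],[0,0,1,0,0,0,1],[0,0,0.5,0,0,0,1],[0,0,0,0,0,0,1]]
  ]
}}

```text
clock: 8.72
ee_pos: [0.6219, 0.0014, 0.1142]
tool_rot: [-0.001, 0.707, 0.707, -0.001]
wrist_force: [-0.3, -0.5, -0.8]
gripper_width: 0.0855
finger_force: 0.0
```

Call:
{"method": "servo_tool", "body": {
  "commands": [
    [[0,0.6,0,0,0,0,1],[0,0,0,0,0,0,1],[0,0,0,0,0,0,1],[0,0,0,0,0,0,1]]
  ]
}}

```text
clock: 9.05
ee_pos: [0.6299, 0.0013, 0.1167]
tool_rot: [0.0, 0.707, 0.707, 0.0]
wrist_force: [-0.2, -0.5, -0.1]
gripper_width: 0.0857
finger_force: 0.0
```

Call:
{"method": "servo_tool", "body": {
  "commands": [
    [[0,0,1,0,0,0,1],[0,0,1,0,0,0,1],[0,0,1,0,0,0,1],[0,0,1,0,0,0,1],[0,0,0.5,0,0,0,1],[0,0,0.3,0,0,0,1],[0,0,0,0,0,0,1],[0,0,0,0,0,0,1]]
  ]
}}

```text
clock: 9.72
ee_pos: [0.6295, 0.0013, 0.0681]
tool_rot: [-0.0, 0.707, 0.707, -0.0]
wrist_force: [0.4, -0.8, 1.2]
gripper_width: 0.0854
finger_force: 0.0
```

Call:
{"method": "servo_tool", "body": {
  "commands": [
    [[0,0,0,0,0,0,-1],[0,0,0,0,0,0,-1],[0,0,0,0,0,0,-1],[0,0,0,0,0,0,-1],[0,0,0,0,0,0,-1],[0,0,0,0,0,0,-1],[0,0,0,0,0,0,-1],[0,0,0,0,0,0,-1]]
  ]
}}

```text
clock: 10.38
ee_pos: [0.63, 0.0012, 0.0692]
tool_rot: [0.001, 0.707, 0.707, 0.001]
wrist_force: [-0.2, 0.0, 5.8]
gripper_width: 0.0657
finger_force: 39.8
```

Call:
{"method": "servo_tool", "body": {
  "commands": [
    [[0,0,-1,0,0,0,-1],[0,0,-2,0,0,0,-1],[0,0,-2.5,0,0,0,-1],[0,0,-2.5,0,0,0,-1],[0,0,-1.5,0,0,0,-1],[-1.3,-1,0,0,0,0,-1],[-2,-1.6,0,0,0,0,-1],[-2.5,-2,0,0,0,0,-1]]
  ]
}}

```text
clock: 11.05
ee_pos: [0.5824, -0.0566, 0.1625]
tool_rot: [-0.0, 0.706, 0.708, -0.0]
wrist_force: [0.4, -0.3, -1.3]
gripper_width: 0.0655
finger_force: 39.6
```

Call:
{"method": "servo_tool", "body": {
  "commands": [
    [[-2.6,-2,0,0,0,0,-1],[-2.6,-2,0,0,0,0,-1],[-2.6,-2,0,0,0,0,-1],[-2.6,-2,0,0,0,0,-1],[-2.6,-2,0,0,0,0,-1],[-2,-1.6,0,0,0,0,-1],[-1.5,-1.2,0,0,0,0,-1],[0,0,0,0,0,0,-1]]
  ]
}}

```text
clock: 11.72
ee_pos: [0.4514, -0.2239, 0.1623]
tool_rot: [-0.001, 0.708, 0.706, -0.002]
wrist_force: [-0.2, 0.2, -0.8]
gripper_width: 0.0655
finger_force: 39.6
```

Call:
{"method": "servo_tool", "body": {
  "commands": [
    [[0,0,0,0,0,0,-1],[0,0,0,0,0,0,-1]]
  ]
}}

```text
clock: 11.88
ee_pos: [0.4548, -0.2212, 0.1628]
tool_rot: [-0.001, 0.707, 0.707, 0.0]
wrist_force: [0.6, 0.2, -0.5]
gripper_width: 0.0659
finger_force: 39.6
```

Run:
```python
from h import *
s=arm.read_state(); print(s['ee_pos'],s['tool_rot'],s['wrist_force'])
im,d=grab('side'); cv2.imwrite('pics/s3.png',cv2.resize(im[30:200,230:430],None,fx=3.5,fy=3.5)[...,::-1])
```

```text
[ 0.45478393 -0.22123563  0.16276827] [-7.16574664e-04  7.07337054e-01  7.06876065e-01  8.60795739e-05] [ 0.5548791   0.17548817 -0.53993904]
```

View pics/s3.png

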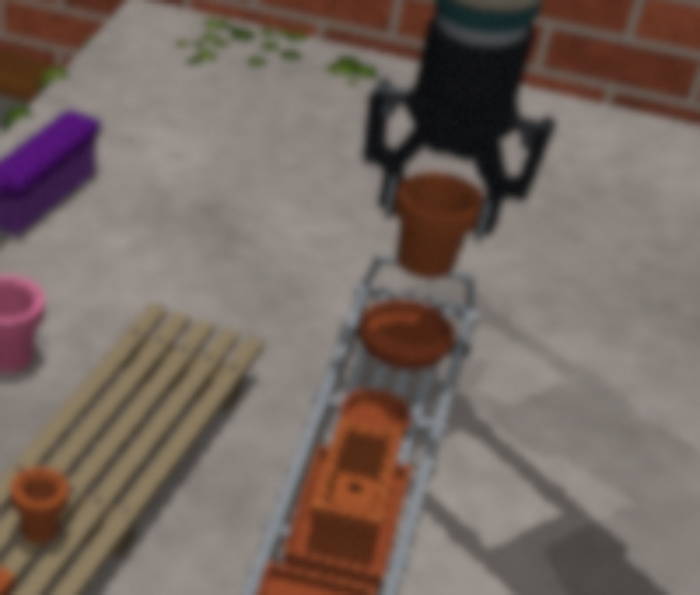

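The large pot at crop pixel (435,225) hangs upright above its saucer at (407,335). I lower it and let go.

Call:
{"method": "servo_tool", "body": {
  "commands": [
    [[0,0.1,1.5,0,0,0,-1],[0,0,2,0,0,0,-1],[0,0,1.7,0,0,0,-1],[0,0,1,0,0,0,-1],[0,0,0.6,0,0,0,-1],[0,0,0.5,0,0,0,-1],[0,0,0.2,0,0,0,-1],[0,0,0,0,0,0,-1]]
  ]
}}

```text
clock: 12.6
ee_pos: [0.4567, -0.2216, 0.0883]
tool_rot: [0.0, 0.707, 0.707, 0.0]
wrist_force: [0.9, -0.5, -1.4]
gripper_width: 0.0656
finger_force: 39.6
```

Call:
{"method": "servo_tool", "body": {
  "commands": [
    [[0,0,0.1,0,0,0,-1],[0,0,0.1,0,0,0,-1],[0,0,0,0,0,0,-1]]
  ]
}}

```text
clock: 12.85
ee_pos: [0.4566, -0.2219, 0.0867]
tool_rot: [0.0, 0.707, 0.707, 0.0]
wrist_force: [0.2, 0.2, -1.4]
gripper_width: 0.0658
finger_force: 39.6
```

Call:
{"method": "servo_tool", "body": {
  "commands": [
    [[0,0,0.1,0,0,0,-1],[0,0,0.1,0,0,0,-1],[0,0,0,0,0,0,-1],[0,0,0,0,0,0,0.7],[0,0,0,0,0,0,1],[0,0,0,0,0,0,1],[0,0,0,0,0,0,1],[0,0,0,0,0,0,1]]
  ]
}}

```text
clock: 13.52
ee_pos: [0.4565, -0.2218, 0.0844]
tool_rot: [0.0, 0.707, 0.707, 0.0]
wrist_force: [0.2, 0.3, -0.4]
gripper_width: 0.0853
finger_force: 0.0
```

Call:
{"method": "servo_tool", "body": {
  "commands": [
    [[0,0,-0.5,0,0,0,1],[0,0,-1,0,0,0,1],[0,0,-2,0,0,0,1],[0,0,-2.5,0,0,0,1],[0,0,-2,0,0,0,1],[2,1,0,0,0,0,1],[2.8,1.8,0,0,0,0,1],[2.8,1.8,0,0,0,0,1]]
  ]
}}

```text
clock: 14.18
ee_pos: [0.5031, -0.1456, 0.1662]
tool_rot: [0.001, 0.708, 0.706, 0.0]
wrist_force: [0.9, 0.8, 0.3]
gripper_width: 0.0855
finger_force: 0.0
```

Call:
{"method": "servo_tool", "body": {
  "commands": [
    [[3.2,1.8,0,0,0,0,1],[3.2,1.8,0,0,0,0,1],[3.2,1.8,0,0,0,0,1],[3.2,1.8,0,0,0,0,1],[3.2,1.8,0,0,0,0,1],[3.2,1.8,0,0,0,0,1],[3.2,1.8,0,0,0,0,1],[2,1,0,0,0,0,1]]
  ]
}}

```text
clock: 14.85
ee_pos: [0.6403, 0.1018, 0.1654]
tool_rot: [0.0, 0.706, 0.708, 0.001]
wrist_force: [0.4, -0.1, -0.4]
gripper_width: 0.0857
finger_force: 0.0
```

Call:
{"method": "servo_tool", "body": {
  "commands": [
    [[0,0,1,0,0,0,1],[0,0,1.5,0,0,0,1],[0,0,1,0,0,0,1],[0,0,0.5,0,0,0,1],[0,0,0,0,0,0,1],[0,0,0,0,0,0,1]]
  ]
}}

```text
clock: 15.35
ee_pos: [0.6382, 0.0976, 0.1245]
tool_rot: [0.0, 0.707, 0.707, -0.0]
wrist_force: [-0.6, 0.3, -0.5]
gripper_width: 0.0851
finger_force: 0.0
```

Run:
```python
from h import *
im,d=grab('side'); objs('side',im,d)
im,d=grab('top'); objs('top',im,d)
```

```text
px [347. 119.] n 646 ztop 0.117 zmed 0.092 rect c [ 455.4 -216.3] size [63.3 65.4] ang 46.1
px [326. 185.] n 2090 ztop 0.103 zmed 0.059 rect c [436.6   7.7] size [ 49.3 105.1] ang 6.6
px [241. 173.] n 255 ztop 0.087 zmed 0.080 rect c [642.3 111.7] size [40.8 41.6] ang 12.9
px [218. 202.] n 758 ztop 0.097 zmed 0.084 rect c [649.7 228.2] size [59.6 57.6] ang 82.3
px [158. 203.] n 196 ztop 0.235 zmed 0.233 rect c [684.4 397.4] size [30.1 29.4] ang 76.6
px [117. 150.] n 198 ztop 0.238 zmed 0.236 rect c [685.1 393. ] size [28.9 29.3] ang 0.2
px [207. 173.] n 556 ztop 0.100 zmed 0.095 rect c [651.3 224.8] size [58.2 57.9] ang 81.9
px [395. 252.] n 989 ztop 0.121 zmed 0.089 rect c [ 456.6 -221.9] size [67.8 64.2] ang 89.2
px [295. 259.] n 1014 ztop 0.106 zmed 0.063 rect c [439.3  14.2] size [44.7 82.6] ang 4.7
px [346. 255.] n 393 ztop 0.068 zmed 0.057 rect c [ 450.1 -108.7] size [54.2 49. ] ang 21.0
px [261. 261.] n 409 ztop 0.067 zmed 0.056 rect c [439.9 102.4] size [64.8 41.9] ang 6.7
```

Call:
{"method": "servo_tool", "body": {
  "commands": [
    [[1,0.6,0.5,0,0,0,1],[0,0,0.5,0,0,0,1],[0,0,1,0,0,0,1],[0,0,1.5,0,0,0,1],[0,0,1.5,0,0,0,1],[0,0,1,0,0,0,1],[0,0,0.5,0,0,0,1],[0,0,0,0,0,0,1]]
  ]
}}

```text
clock: 16.12
ee_pos: [0.6432, 0.1082, 0.0574]
tool_rot: [-0.001, 0.707, 0.707, -0.001]
wrist_force: [0.3, -0.1, 0.3]
gripper_width: 0.0853
finger_force: 0.0
```

Call:
{"method": "servo_tool", "body": {
  "commands": [
    [[0,0,0,0,0,0,1],[0,0,0,0,0,0,-1],[0,0,0,0,0,0,-1],[0,0,0,0,0,0,-1],[0,0,0,0,0,0,-1],[0,0,0,0,0,0,-1],[0,0,0,0,0,0,-1],[0,0,0,0,0,0,-1]]
  ]
}}

```text
clock: 16.78
ee_pos: [0.6449, 0.1084, 0.0602]
tool_rot: [0.001, 0.707, 0.707, 0.001]
wrist_force: [-0.7, -0.3, 5.1]
gripper_width: 0.0422
finger_force: 36.0
```

Call:
{"method": "servo_tool", "body": {
  "commands": [
    [[0,0,0,0,0,0,-1],[0,0,0,0,0,0,-1],[0,0,0,0,0,0,-1]]
  ]
}}

```text
clock: 17.03
ee_pos: [0.6449, 0.1083, 0.0602]
tool_rot: [0.001, 0.707, 0.707, 0.001]
wrist_force: [-0.8, 0.0, 6.0]
gripper_width: 0.0424
finger_force: 36.0
```

Call:
{"method": "servo_tool", "body": {
  "commands": [
    [[0,0,-1,0,0,0,-1],[0,0,-2,0,0,0,-1],[0,0,-2.5,0,0,0,-1],[0,0,-2.5,0,0,0,-1],[0,0,-1.5,0,0,0,-1],[-1.2,-1,0,0,0,0,-1],[-2,-1.8,0,0,0,0,-1],[-2.5,-2.3,0,0,0,0,-1]]
  ]
}}

```text
clock: 17.7
ee_pos: [0.594, 0.0517, 0.1546]
tool_rot: [0.001, 0.706, 0.708, 0.001]
wrist_force: [0.4, -1.1, -1.2]
gripper_width: 0.0421
finger_force: 35.7
```

Call:
{"method": "servo_tool", "body": {
  "commands": [
    [[-2.5,-2.3,0,0,0,0,-1],[-2.5,-2.3,0,0,0,0,-1],[-2.5,-2.3,0,0,0,0,-1],[-2.5,-2.3,0,0,0,0,-1],[-2.3,-2.2,0,0,0,0,-1],[-2,-1.7,0,0,0,0,-1],[-1.3,-1.3,0,0,0,0,-1],[0,0,0,0,0,0,-1]]
  ]
}}

```text
clock: 18.37
ee_pos: [0.4464, -0.1064, 0.1544]
tool_rot: [-0.001, 0.708, 0.706, -0.001]
wrist_force: [0.1, 0.3, -0.6]
gripper_width: 0.0423
finger_force: 35.7
```

Call:
{"method": "servo_tool", "body": {
  "commands": [
    [[0,0,0.5,0,0,0,-1],[0,0,1,0,0,0,-1],[0,0,0.5,0,0,0,-1],[0,0,0,0,0,0,-1]]
  ]
}}

```text
clock: 18.7
ee_pos: [0.4491, -0.1037, 0.133]
tool_rot: [-0.001, 0.707, 0.707, -0.0]
wrist_force: [0.3, -1.1, -1.1]
gripper_width: 0.0423
finger_force: 35.7
```

Run:
```python
from h import *
s=arm.read_state(); print(s['ee_pos'],s['tool_rot'],s['wrist_force'])
im,d=grab('side'); cv2.imwrite('pics/s4.png',cv2.resize(im[30:200,230:430],None,fx=3.5,fy=3.5)[...,::-1])
```

```text
[ 0.44905878 -0.10365693  0.1329816 ] [-1.31374400e-03  7.06785151e-01  7.07426954e-01 -3.60306114e-04] [ 0.30993394 -1.12725848 -1.07970772]
```

View pics/s4.png

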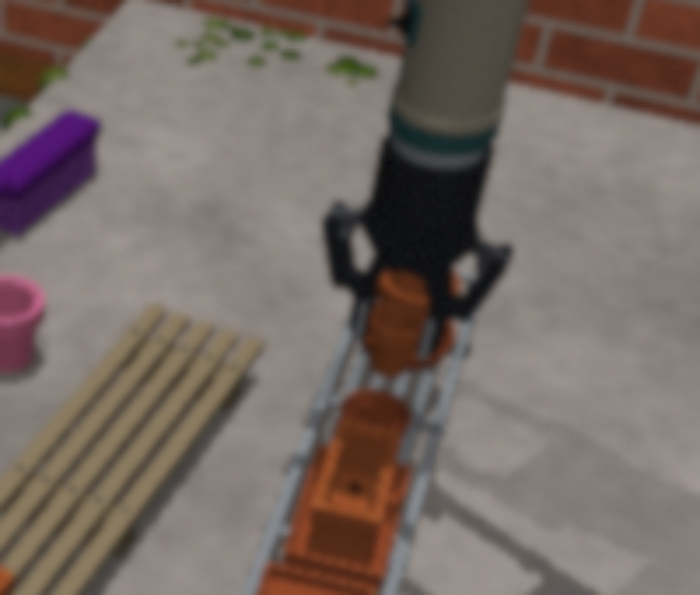

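The small pot, at crop pixel (400,320), hangs upright above its saucer at (375,415). Lowering it now.

Call:
{"method": "servo_tool", "body": {
  "commands": [
    [[-0.1,0.1,1,0,0,0,-1],[0,0,1.5,0,0,0,-1],[0,0,1.2,0,0,0,-1],[0,0,0.8,0,0,0,-1],[0,0,0.4,0,0,0,-1],[0,0,0.3,0,0,0,-1],[0,0,0,0,0,0,-1],[0,0,0,0,0,0,-1]]
  ]
}}

```text
clock: 19.42
ee_pos: [0.4508, -0.1058, 0.0826]
tool_rot: [0.0, 0.707, 0.707, 0.0]
wrist_force: [-0.6, -0.2, -0.6]
gripper_width: 0.0422
finger_force: 35.7
```

Call:
{"method": "servo_tool", "body": {
  "commands": [
    [[0,0,0.3,0,0,0,-1],[0,0,0.2,0,0,0,-1],[0,0,0.15,0,0,0,-1],[0,0,0,0,0,0,-1],[0,0,0,0,0,0,0.3],[0,0,0,0,0,0,1],[0,0,0,0,0,0,1],[0,0,0,0,0,0,1]]
  ]
}}

```text
clock: 20.08
ee_pos: [0.4505, -0.1057, 0.076]
tool_rot: [0.0, 0.707, 0.707, 0.0]
wrist_force: [-0.2, -0.1, 0.3]
gripper_width: 0.0856
finger_force: 0.0
```

Call:
{"method": "servo_tool", "body": {
  "commands": [
    [[0,0,0,0,0,0,1],[0,0,-0.5,0,0,0,1],[0,0,-1.5,0,0,0,1],[0,0,-2,0,0,0,1],[0,0,-2.5,0,0,0,1],[0,0,-2.5,0,0,0,1],[1,0.5,0,0,0,0,1],[2.5,1.5,0,0,0,0,1]]
  ]
}}

```text
clock: 20.75
ee_pos: [0.4706, -0.0724, 0.1677]
tool_rot: [0.002, 0.708, 0.706, 0.0]
wrist_force: [0.9, -0.3, 0.2]
gripper_width: 0.085
finger_force: 0.0
```

Call:
{"method": "servo_tool", "body": {
  "commands": [
    [[3.3,2,0,0,0,0,1],[3.3,2,0,0,0,0,1],[3.3,2,0,0,0,0,1],[3.3,2,0,0,0,0,1],[3.3,2,0,0,0,0,1],[3.3,2,0,0,0,0,1],[3.3,2,0,0,0,0,1],[3.3,2,0,0,0,0,1]]
  ]
}}

```text
clock: 21.42
ee_pos: [0.6306, 0.1956, 0.1652]
tool_rot: [-0.0, 0.707, 0.707, -0.0]
wrist_force: [0.0, 0.1, 0.4]
gripper_width: 0.0851
finger_force: 0.0
```

Call:
{"method": "servo_tool", "body": {
  "commands": [
    [[2,1,0,0,0,0,1],[0,0,1,0,0,0.07,1],[0,0,1.5,0,0,0.07,1],[0,0,1,0,0,0,1],[0,0,0.5,0,0,0,1],[0,0,0,0,0,0,1],[0,0,0,0,0,0,1]]
  ]
}}

```text
clock: 22.0
ee_pos: [0.6402, 0.213, 0.1256]
tool_rot: [-0.0, 0.755, 0.656, -0.0]
wrist_force: [0.1, -0.4, -0.3]
gripper_width: 0.0857
finger_force: 0.0
```

Call:
{"method": "servo_tool", "body": {
  "commands": [
    [[0.7,0.5,0,0,0,0,1],[0.6,0.4,0.5,0,0,0,1],[0,0,1,0,0,0,1],[0,0,1.3,0,0,0,1],[0,0,1.3,0,0,0,1],[0,0,1,0,0,0,1],[0,0,0.5,0,0,0,1],[0,0,0.4,0,0,0,1]]
  ]
}}

```text
clock: 22.67
ee_pos: [0.6507, 0.2248, 0.0646]
tool_rot: [-0.0, 0.755, 0.656, -0.001]
wrist_force: [-1.4, 0.2, -1.1]
gripper_width: 0.0852
finger_force: 0.0
```

Call:
{"method": "servo_tool", "body": {
  "commands": [
    [[0,0,0,0,0,0,1],[0,0,0,0,0,0,1],[0,0,0,0,0,0,-1],[0,0,0,0,0,0,-1],[0,0,0,0,0,0,-1],[0,0,0,0,0,0,-1],[0,0,0,0,0,0,-1],[0,0,0,0,0,0,-1]]
  ]
}}

```text
clock: 23.33
ee_pos: [0.6518, 0.2251, 0.0668]
tool_rot: [0.001, 0.755, 0.656, 0.001]
wrist_force: [0.1, -0.4, 5.5]
gripper_width: 0.0577
finger_force: 38.9
```

Call:
{"method": "servo_tool", "body": {
  "commands": [
    [[0,0,0,0,0,0,-1],[0,0,0,0,0,0,-1],[0,0,0,0,0,0,-1]]
  ]
}}

```text
clock: 23.58
ee_pos: [0.6518, 0.225, 0.0668]
tool_rot: [0.001, 0.755, 0.656, 0.001]
wrist_force: [0.6, -0.4, 5.6]
gripper_width: 0.0573
finger_force: 39.0
```

Call:
{"method": "servo_tool", "body": {
  "commands": [
    [[0,0,-1,0,0,0,-1],[0,0,-2,0,0,0,-1],[0,0,-2.5,0,0,0,-1],[0,0,-2.5,0,0,-0.07,-1],[0,0,-1.5,0,0,-0.07,-1],[-0.6,-1.3,0,0,0,0,-1],[-1,-2.1,0,0,0,0,-1],[-1.2,-2.5,0,0,0,0,-1]]
  ]
}}

```text
clock: 24.25
ee_pos: [0.5918, 0.1969, 0.1604]
tool_rot: [-0.0, 0.707, 0.707, -0.0]
wrist_force: [-0.4, 0.4, -1.2]
gripper_width: 0.0571
finger_force: 38.3
```

Call:
{"method": "servo_tool", "body": {
  "commands": [
    [[-1.3,-2.7,0,0,0,0,-1],[-1.3,-2.7,0,0,0,0,-1],[-1.3,-2.7,0,0,0,0,-1],[-1.3,-2.7,0,0,0,0,-1],[-1.2,-2.5,0,0,0,-0.04,-1],[-0.8,-1.8,0,0,0,-0.04,-1],[-0.5,-1.2,0,0,0,-0.04,-1],[0,0,0,0,0,0,-1]]
  ]
}}

```text
clock: 24.92
ee_pos: [0.4258, 0.1173, 0.1604]
tool_rot: [-0.001, 0.663, 0.748, -0.002]
wrist_force: [0.3, -0.2, -1.7]
gripper_width: 0.0575
finger_force: 38.3
```

Call:
{"method": "servo_tool", "body": {
  "commands": [
    [[0,0,0.5,0,0,0,-1],[0,0,1,0,0,0,-1],[0,0,0.5,0,0,0,-1],[0,0,0,0,0,0,-1]]
  ]
}}

```text
clock: 25.25
ee_pos: [0.4298, 0.1185, 0.1394]
tool_rot: [-0.001, 0.664, 0.748, -0.001]
wrist_force: [-0.1, -1.1, -1.1]
gripper_width: 0.0577
finger_force: 38.3
```

Run:
```python
from h import *
s=arm.read_state(); print(s['ee_pos'],s['tool_rot'],s['wrist_force'])
im,d=grab('side'); cv2.imwrite('pics/s5.png',cv2.resize(im[60:260,220:440],None,fx=3,fy=3)[...,::-1])
```

```text
[0.42979233 0.11849902 0.13938568] [-0.00090184  0.66356772  0.74811507 -0.00095366] [-0.12407607 -1.06359264 -1.14408984]
```

View pics/s5.png

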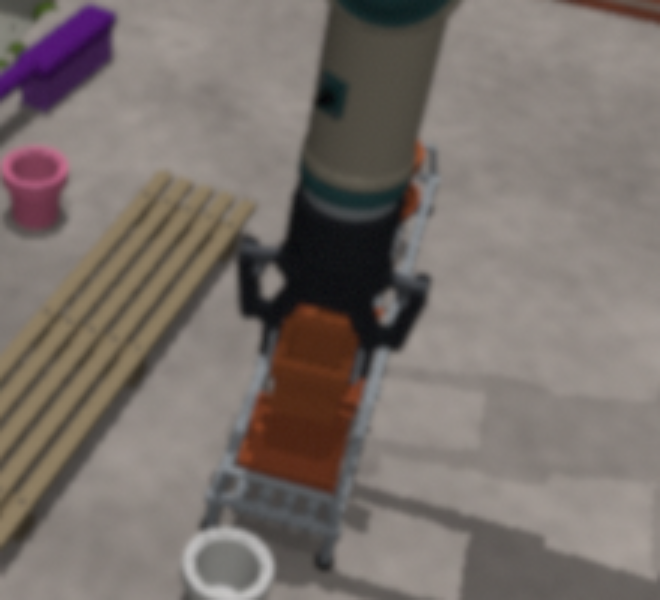

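The square pot at crop pixel (315,350) hangs upright and squared up above its saucer at (305,440). I lower it to 0.082.

Call:
{"method": "servo_tool", "body": {
  "commands": [
    [[0.1,0,1,0,0,0,-1],[0,0,1.5,0,0,0,-1],[0,0,1.2,0,0,0,-1],[0,0,0.7,0,0,0,-1],[0,0,0.4,0,0,0,-1],[0,0,0.3,0,0,0,-1],[0,0,0,0,0,0,-1],[0,0,0,0,0,0,-1]]
  ]
}}

```text
clock: 25.97
ee_pos: [0.4302, 0.1193, 0.0901]
tool_rot: [0.0, 0.663, 0.748, 0.0]
wrist_force: [0.2, -0.2, -0.9]
gripper_width: 0.0574
finger_force: 38.3
```

Call:
{"method": "servo_tool", "body": {
  "commands": [
    [[0,0,0.3,0,0,0,-1],[0,0,0.25,0,0,0,-1],[0,0,0.2,0,0,0,-1],[0,0,0,0,0,0,-1],[0,0,0,0,0,0,0.5],[0,0,0,0,0,0,1],[0,0,0,0,0,0,1],[0,0,0,0,0,0,1]]
  ]
}}

```text
clock: 26.63
ee_pos: [0.43, 0.1193, 0.0825]
tool_rot: [0.0, 0.663, 0.748, 0.0]
wrist_force: [-0.1, 0.9, -0.0]
gripper_width: 0.0854
finger_force: 0.0
```

Call:
{"method": "servo_tool", "body": {
  "commands": [
    [[0,0,0,0,0,0,1],[0,0,-0.5,0,0,0,1],[0,0,-1.5,0,0,0,1],[0,0,-2,0,0,0,1],[0,0,-2.5,0,0,0,1],[0,0,-3,0,0,0,1],[0,2,-2,0,0,0,1],[0,3,0,0,0,0,1]]
  ]
}}

```text
clock: 27.3
ee_pos: [0.4803, 0.1256, 0.2026]
tool_rot: [0.003, 0.663, 0.748, 0.003]
wrist_force: [1.6, -0.0, 0.3]
gripper_width: 0.0854
finger_force: 0.0
```

Call:
{"method": "servo_tool", "body": {
  "commands": [
    [[0,3,0,0,0,0,1],[0,3,0,0,0,0,1],[0,3,0,0,0,0,1],[0,3,0,0,0,0,1],[0,3,0,0,0,0,1],[0,2,0,0,0,0,1],[0,0,0,0,0,0,1],[0,0,0,0,0,0,1]]
  ]
}}

```text
clock: 27.97
ee_pos: [0.6486, 0.1456, 0.1967]
tool_rot: [-0.0, 0.663, 0.748, -0.0]
wrist_force: [-1.0, 0.2, -0.5]
gripper_width: 0.0853
finger_force: 0.0
```

Run:
```python
from h import *
im,d=grab('side'); objs('side',im,d)
im,d=grab('top'); objs('top',im,d); cv2.imwrite('pics/t6.png',cv2.resize(im[200:310,200:440],None,fx=3.3,fy=3.3)[...,::-1])
```

```text
px [331. 168.] n 2907 ztop 0.113 zmed 0.084 rect c [441.3 -48.8] size [ 63.4 405.2] ang 5.3
px [158. 203.] n 193 ztop 0.235 zmed 0.233 rect c [684.6 397.6] size [28.8 31.8] ang 28.9
px [117. 150.] n 197 ztop 0.238 zmed 0.235 rect c [685.2 393. ] size [28.9 28.5] ang 86.9
px [395. 252.] n 974 ztop 0.121 zmed 0.089 rect c [ 456.7 -221.1] size [65.  66.2] ang 3.2
px [318. 258.] n 385 ztop 0.107 zmed 0.072 rect c [440.5 -29.6] size [50.8 31.9] ang 8.0
px [346. 255.] n 430 ztop 0.105 zmed 0.087 rect c [ 449.7 -105.8] size [41.  42.4] ang 42.3
px [253. 265.] n 1069 ztop 0.115 zmed 0.066 rect c [428.9 119. ] size [58.2 57.7] ang 6.4
px [283. 263.] n 498 ztop 0.106 zmed 0.065 rect c [432.7  41.7] size [50.2 25.5] ang 5.9
```

View pics/t6.png

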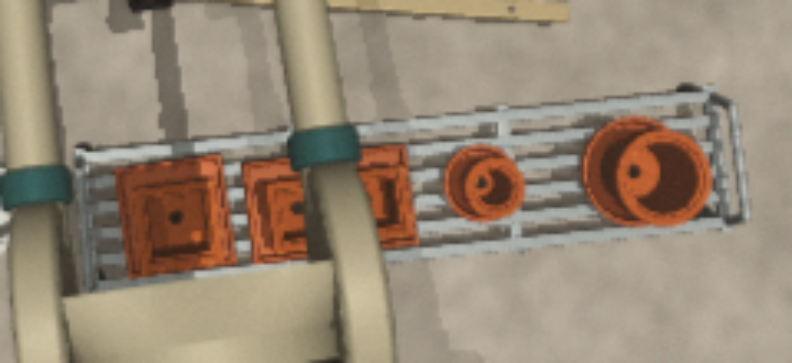

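All four pots stand in their own saucers in the crop: square (178,215), oblong (330,205), small (485,183) and large (650,175). The measured centres are within about 2 mm and the tops are at the right height.

```bash
python3 -c "
from workcell import arm
print(arm.close_job())"
```

```text
the job is handed in; nothing more can be done
None
```

I moved all four pots into their matching saucers, upright and within about 2 mm of centre by camera, with the square and oblong pots squared up, and handed the job in at about 28 s; no verdict came back.

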